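# Close the two tea canisters with their own lids

## Robot

A 6-joint arm with a two-finger parallel gripper is mounted at the origin on the work surface. World frame = base frame: x ahead of the robot, y to its left, z up, the work surface at z = 0. Lengths are in m, angles in rad, forces in N, time in s.
With the tool pointing down it reaches from about 0.35 to 0.925 m from the base axis. Payload 6.4 kg.
Tool frame: the origin (TCP) lies midway between the tips of the shut fingers; the grasp point (between the pads) lies arm.grip_depth behind it (arm.grip_depth is the distance from the TCP to the grasp point, in m); z points along the fingers, y is the line along which they close (so a half turn about z gives the same grasp; the last joint's range is limited). The gripper opens to 94 mm and grips with 3 to 60 N. Pads are 16 mm wide; open, the fingers measure 119 mm over their backs; the gripper's body (75 mm by 177 mm) begins 78 mm behind the grasp point.
Start: joints at [0.941, 0.245, 1.558, -0, 1.339, -0.174], TCP at [0.286, 0.584, 0.205] pointing down, gripper open.
Joint ranges: [-3.13, 3.13], [-1.02, 2.26], [0.13, 2.54], [-0.95, 4.09], [0.21, 2.88], [-2.74, 2.74]. Speed limits (rad/s): [2.57, 2.57, 3.14, 3.14, 3.14, 3.14].

## Interface

Orientations are given as a unit quaternion [w, x, y, z].
In Python, from station import arm gives the robot as it stands.
- The arm moves only by the shell command python3 -m jog 'ROWS' [OPENING] [FORCE]. ROWS is JSON, a list of rows, each a list of 4 numbers: the shift along the tool's x, y, z in mm, then the turn about the tool's z in degrees. A call has 1 to 12 rows; each row is the pose to reach, as a shift and turn from the pose commanded when the call began, along the tool's axes at that moment; what a row does not reach only later rows make up. A row lasts 1/8 s, in which the tool goes at most 62.5 mm and 10.7 degrees, less where a joint would pass 70% of its speed; a pose out of reach is approached as far as the arm can. A call with a gripper value outside its range is refused whole. OPENING is the opening, from 0 (shut) to 1 (fully open), set as the call begins (- or left out, the last holds). The fingers move at their own pace and stop on an object; FORCE is the grip in N (left out, the last holds). Time passes only in rows, so rows that repeat a pose let the fingers close. It gives the time, the measured TCP pose, the force, the opening and the grip force at its end, in the units of the state.
- arm.observe(): the state, without advancing time (a new reading comes with each control period).
- arm.capture(name): name is "scene" or "top"; returns the picture (480x640x3 uint8, red, green, blue); there is no depth.
- arm.camera_info(name): a dict with "fx", "fy", "cx", "cy" (pixels), "position" and "attitude" of the camera in the world. Camera axes: x right, y down, z forward; pixel columns grow to the right and rows downward; lengths in m; the calibration is good to about 2 mm. A picture is of the moment at which its call begins. camera_info takes no time and is no camera call.
- arm.job_done(): hands the job in; it is judged then, once.
The state is a dict: "clock": time; "q": joint angles; "qvel": joint speeds; "tau": joint torques, N m; "ee_pos": TCP position; "eef_rot": TCP orientation; "force": force on the tool from outside, world axes, zero at the start; "ft_torque": the same for the moment, N m; "gripper_width": finger opening in m; "grasp_force": force on a finger pad.
Only numpy, scipy, OpenCV 4.12 (cv2) and the standard library are available. Lean on these libraries where they do the work, as an engineer would, in place of code of your own. Each camera call takes 0.05 s, during which the arm holds its last target. There are 200 camera calls.

## Task

The two steel tea canisters, one round and one square, have been left open and their lids are leaning on the sloping wooden stand. Put each lid on the canister it belongs to, so that it sits level and fully home all round, and let go. Leave the canisters standing where they are and do not disturb the abacus, the trinket box, the tankard or the piggy bank.

Things in the scene. Friction and masses are not known exactly. Their poses are not given: they have to be found in the camera images.
- can_round: Open round canister of plain steel, standing: outer diameter 94 mm, wall 4 mm (mouth 86 mm), height 90 mm, inner floor 5 mm up. Origin: centre of its underside; z up, rim at z = 90 mm. 0.45 kg, loose. The two canisters can stand either way round.
- can_square: Open square canister of plain steel, standing: outside 90 x 90 mm, wall 6 mm (mouth 78 x 78 mm), height 90 mm. Origin: centre of its underside; z up, rim at z = 90 mm; x and y square to its sides. 0.5 kg, loose.
- lid_round: Round steel lid, leaning on the stand (left or right place). Origin: centre of its plug's underside; z = its upward normal, tilted 38 deg at first; x up the slope. Plug dia 80 mm, z 0 to 8 mm, its foot tapered to 72 over 5 mm; flange dia 98 mm, z 8 to 13; dark wooden bar handle z 13 to 43, 44 mm long (lid x), 12 mm thick (lid y). Home: origin 82 mm above the canister's origin. 0.18 kg.
- lid_square: Square steel lid, in the other place. Origin: centre of its plug's underside; z = upward normal; x up the slope; x, y square to its sides. Plug 72 x 72 mm, z 0 to 8 mm, foot tapered to 64; flange 98 x 98, z 8 to 13; bar handle as on the round lid (44 mm on x, 12 on y, z 13 to 43). Fits in any of four quarter turns; home: origin 82 mm above the canister's origin. 0.2 kg.
- stand: Fixed wooden drying stand, 250 mm wide (its y), 120 deep, 103 high. Its board slopes up by 38 deg towards its +x; a ledge 20 mm high (off the slope) at the low front edge holds the lids, about 140 mm apart along y. Origin: centre of its footprint on the table; the slope begins at the ledge at x = -45 mm, z = 30 mm.
- abacus: Bystander: rosewood abacus lying flat, 95 x 190 x 20 mm (x, y, z). Origin: centre of its underside.
- trinket_box: Bystander: black lacquer box, 84 x 114 x 57 mm. Origin: centre of its underside.
- tankard: Bystander: pewter tankard, 84 mm across without its handle (at its +y), 115 mm high. Origin: centre of its underside.
- piggy_bank: Bystander: copper piggy bank, about 125 mm long (x), 84 mm wide, 105 mm high. Origin: on the table under its middle.
There are look-alikes about, which are no part of the job. Leave any green or yellow look-alike of the can_round alone.

How it is judged:
By the outcome, as a careful person would: the job done as asked, in the order asked, and still so for the second after the job is handed in, with the robot touching nothing.
It also fails if it takes over 70 s, if anything falls off the work surface, if the arm or the gripper's body presses on something with over 40 N, if the wrist force passes 120 N, or if a joint passes its speed limit or range.

## Working session

There is one attempt and no reset: what is moved stays moved. The work goes in short steps, Python scripts to look and compute and a shell command to move; the robot and the scene stay as the last step left them, time stands still between calls to the robot, and variables do not carry over. Pictures are saved under pics/ and viewed, at most 10 in all, crops included, and the job is handed in when it is done.

```bash
ls; mkdir -p pics; python3 - <<'E'
from station import arm
import cv2
for n in("scene","top"):
    im=arm.capture(n); cv2.imwrite(f"pics/{n}0.png",im[:,:,::-1]); print(n,arm.camera_info(n))
print(arm.grip_depth,arm.observe())
E
```

```text
pics
scene {'fx': 579.8542345818325, 'fy': 579.8542345818325, 'cx': 308.28535960776776, 'cy': 247.3237765281005, 'position': array([ 1.22132407, -0.70441256,  0.83004194]), 'attitude': array([-0.39544113,  0.82433862,  0.36952102, -0.16597099])}
top {'fx': 537.6485042530068, 'fy': 537.6485042530068, 'cx': 323.5211379742428, 'cy': 239.645302664541, 'position': array([ 0.35358479, -0.08030184,  1.41918402]), 'attitude': array([-0.04853543,  0.70866265, -0.70117642,  0.06158892])}
0.0188 {'clock': 0.1, 'q': array([ 9.40920875e-01,  2.45722047e-01,  1.55885072e+00, -1.63718721e-05,
        1.33867948e+00, -1.74080546e-01]), 'qvel': array([-0.00143059, -0.00210526, -0.00220934, -0.00290617,  0.0002428 ,
       -0.00200288]), 'tau': array([ 1.96108049e-04, -4.16909015e+01, -3.15529275e+01,  6.86745672e-02,
        3.08912143e-02, -4.77504227e-05]), 'ee_pos': array([0.28579164, 0.58322289, 0.20449198]), 'eef_rot': array([-3.17318634e-04,  2.25927923e-01,  9.74143668e-01, -7.66767439e-04]), 'force': array([-1.30846338,  0.68067035, -0.48849832]), 'ft_torque': array([ 0.01005697, -0.02376625,  0.01110397]), 'grasp_force': 0.0, 'gripper_width': 0.09401972042495764}
```

View pics/scene0.png

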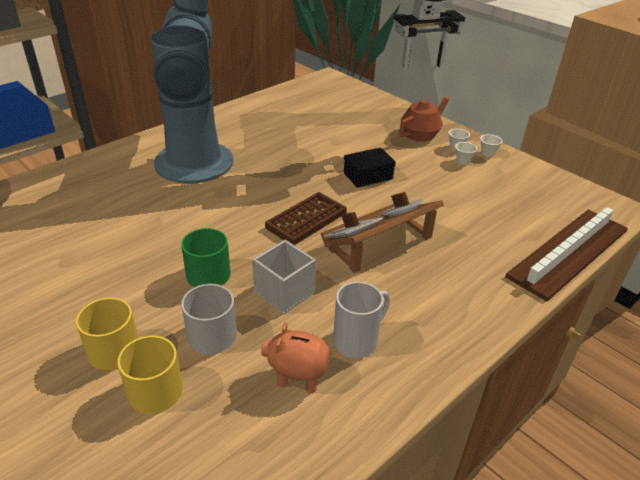

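View pics/top0.png

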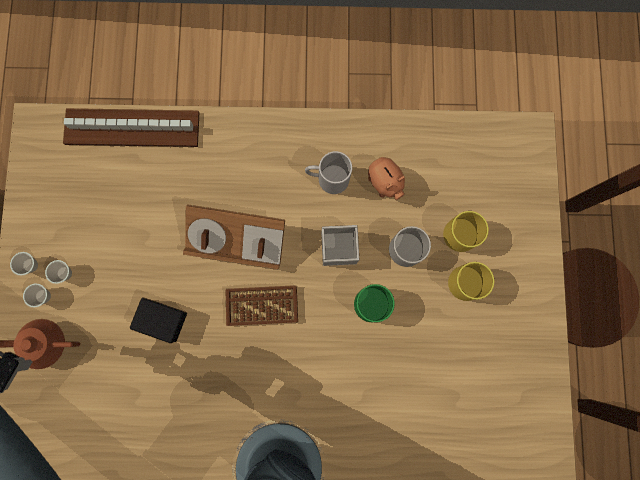

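The scene picture shows the stand with its lids at (350,225) and (400,205). In the top picture the round lid is at (207,236) and the square lid at (263,244). The square can is at (340,245).

There are four round-can candidates in the top picture: plain steel at (410,246), green at (374,303), and yellow at (466,231) and (472,281). Only the one at (410,246) is plain steel. I'll confirm it in one crop while I set up the measuring.

```bash
cat > h.py <<'E'
import numpy as np, cv2
from scipy.spatial.transform import Rotation as R
from station import arm
def ray(n,px):
    c=arm.camera_info(n); q=c["attitude"]
    d=np.array([(px[0]-c["cx"])/c["fx"],(px[1]-c["cy"])/c["fy"],1.])
    return c["position"], R.from_quat(np.r_[q[1:],q[0]]).apply(d)
def onz(n,px,z):
    p,d=ray(n,px); return p+d*(z-p[2])/d[2]
def tri(a,b):   # pixels top, scene -> point, miss
    p,d=ray("top",a); q,e=ray("scene",b); s=np.linalg.lstsq(np.c_[d,-e],q-p,rcond=None)[0]
    u,v=p+d*s[0],q+e*s[1]; return (u+v)/2,np.linalg.norm(u-v)
def proj(n,P):
    c=arm.camera_info(n);q=c["attitude"]; v=R.from_quat(np.r_[q[1:],q[0]]).inv().apply(np.array(P)-c["position"])
    return np.array([c["fx"]*v[0]/v[2]+c["cx"],c["fy"]*v[1]/v[2]+c["cy"]])
E
python3 - <<'E'
import cv2, numpy as np
t=cv2.imread("pics/top0.png"); s=cv2.imread("pics/scene0.png")
a=cv2.resize(t[195:280,175:440],(798,256),interpolation=cv2.INTER_CUBIC)
b=cv2.resize(s[185:360,175:450],(534,340),interpolation=cv2.INTER_CUBIC)
o=np.zeros((600,800,3),np.uint8); o[:256,:798]=a; o[258:598,:534]=b; cv2.imwrite("pics/crop1.png",o)
E
```

```text
(no output)
```

View pics/crop1.png

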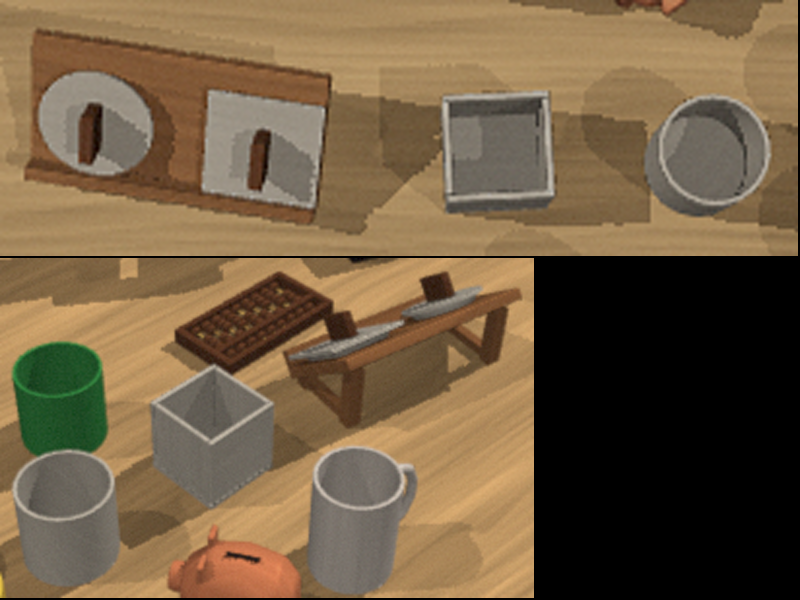

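The crop confirms it. The plain steel round can is next to the square one, the green can is a look-alike, and the steel mug with a handle is the tankard. The round lid is in the +y place and the square lid in the −y place, both with bars running up the slope. Next I'll measure by masks.

```bash
python3 - <<'E'
from h import *
T=cv2.imread("pics/top0.png"); S=cv2.imread("pics/scene0.png")
def mask(im,roi,f):
    x0,y0,x1,y1=roi; h=cv2.cvtColor(im,cv2.COLOR_BGR2HSV).astype(int); m=np.zeros(im.shape[:2],np.uint8)
    m[y0:y1,x0:x1]=f(h[y0:y1,x0:x1])*255
    n,l,st,_=cv2.connectedComponentsWithStats(m); k=1+np.argmax(st[1:,4]); return (l==k).astype(np.uint8)
def cnt(m): return max(cv2.findContours(m,0,1)[0],key=cv2.contourArea)
dark=lambda h:(h[...,2]<95)&(h[...,1]>70)
grey=lambda h:(h[...,1]<45)&(h[...,2]>60)
bright=lambda h:(h[...,1]<40)&(h[...,2]>172)
for nm,rt,rs in(("hr",(196,222,216,252),(388,190,412,212)),("hs",(255,232,269,262),(340,209,360,228))):
    a=mask(T,rt,dark);b=mask(S,rs,dark); ca=np.argwhere(a)[:,::-1];cb=np.argwhere(b)[:,::-1]
    print(nm,len(ca),len(cb),ca.mean(0),cb.mean(0),*tri(ca.mean(0),cb.mean(0)),cv2.minAreaRect(cnt(a)))
# top view rims and lids
for nm,roi in(("lid_r",(184,214,230,256)),("lid_s",(238,222,288,268))):
    g=mask(T,roi,lambda h:(h[...,1]<70)&(h[...,2]>60)); c=cv2.convexHull(cnt(g)); 
    M=cv2.moments(c); p=(M["m10"]/M["m00"],M["m01"]/M["m00"]); print(nm,g.sum(),p,cv2.minAreaRect(c),cv2.fitEllipse(c),onz("top",p,.070))
    if nm=="lid_s":
        q=cv2.approxPolyDP(c,6,True)[:,0]; print(q.tolist())
for nm,rt,rs in(("can_r",(386,222,436,270),(180,284,240,355)),("can_s",(318,222,364,270),(250,240,318,310))):
    for n,im,roi in(("top",T,rt),("scene",S,rs)):
        x0,y0,x1,y1=roi;v=cv2.cvtColor(im,cv2.COLOR_BGR2HSV)[y0:y1,x0:x1]
        print(nm,n,np.percentile(v[...,2][v[...,1]<45],[10,50,80,90,97]))
        for th in (150,165,180):
            b=mask(im,roi,lambda h:(h[...,1]<45)&(h[...,2]>th)); c=cv2.convexHull(cnt(b)); print(th,b.sum(),cv2.fitEllipse(c) if nm=="can_r" else (cv2.minAreaRect(c),cv2.approxPolyDP(c,5,True)[:,0].tolist()))
E
```

```text
hr 120 174 [204.88333333 238.60833333] [399.63793103 199.67816092] [0.56253751 0.19302422 0.08373828] 0.0003390233646619682 ((205.0, 239.0), (6.0, 20.0), 0.0)
hs 101 220 [260.73267327 247.54455446] [348.42727273 218.30454545] [0.54026671 0.05149587 0.08700007] 0.0029495073275308138 ((260.7425537109375, 247.5742645263672), (5.3732008934021, 19.303720474243164), 5.710593223571777)
lid_r 875 (206.39890989609944, 235.35973428717423) ((206.25003051757812, 235.25003051757812), (37.47665786743164, 32.52690887451172), 45.0) ((206.36996459960938, 235.353759765625), (32.9815559387207, 38.768070220947266), 116.62506866455078) [0.5731838  0.19250146 0.07      ]
lid_s 1190 (261.7842606903658, 243.87957238536833) ((261.5299987792969, 243.7899932861328), (40.022247314453125, 34.223968505859375), 8.130102157592773) ((261.7987976074219, 243.19677734375), (43.15281295776367, 51.4249153137207), 5.977054595947266) [0.55304804 0.05191452 0.07      ]
[[244, 225], [282, 231], [279, 263], [242, 258]]
can_r top [ 85.7 111.  122.6 153.3 177. ]
150 69 ((410.453125, 244.5419921875), (33.56156921386719, 35.89120864868164), 156.93209838867188)
165 35 ((405.1693420410156, 240.9530029296875), (21.777395248413086, 29.65184211730957), 25.335390090942383)Traceback (most recent call last):
  File "<stdin>", line 25, in <module>
cv2.error: OpenCV(4.12.0) /io/opencv/modules/imgproc/src/shapedescr.cpp:361: error: (-201:Incorrect size of input array) There should be at least 5 points to fit the ellipse in function 'fitEllipseNoDirect'
```

```bash
python3 - <<'E'
from h import *
T=cv2.imread("pics/top0.png"); S=cv2.imread("pics/scene0.png")
for nm,rt,rs in(("can_r",(386,222,436,270),(180,284,240,355)),("can_s",(318,222,364,270),(250,240,318,310))):
  C={}
  for n,im,roi in(("top",T,rt),("scene",S,rs)):
    x0,y0,x1,y1=roi;h=cv2.cvtColor(im,cv2.COLOR_BGR2HSV)[y0:y1,x0:x1].astype(int)
    # rim pixels, all parts joined: outer hull
    best=None
    for th in((130,140,150) if n=="top" else (160,175,190)):
        m=((h[...,1]<45)&(h[...,2]>th)).astype(np.uint8)
        k,l,st,_=cv2.connectedComponentsWithStats(m,connectivity=8)
        for i in range(1,k):
            if st[i,4]<5: m[l==i]=0
        c=cv2.convexHull(np.argwhere(m)[:,::-1].astype(np.int32))+np.array([x0,y0])
        if nm=="can_r": e=cv2.fitEllipse(c.astype(np.int32)); p=e[0]; print(nm,n,th,m.sum(),np.round(e[0],1),np.round(e[1],1))
        else:
            r=cv2.minAreaRect(c.astype(np.int32)); p=r[0]; print(nm,n,th,m.sum(),np.round(r[0],1),np.round(r[1],1),round(r[2],1),cv2.approxPolyDP(c.astype(np.int32),5,True)[:,0].tolist())
        if n=="top": print("   ",onz("top",p,.09))
o=np.zeros((560,800,3),np.uint8)
o[:,:400]=cv2.resize(S[280:350,180:230],(400,560),interpolation=cv2.INTER_NEAREST); o[:,400:]=cv2.resize(S[240:310,250:320],(400,560),interpolation=cv2.INTER_NEAREST)[:, :]
cv2.imwrite("pics/crop2.png",o)
p=[onz("top",q,z) for q,z in(((244,225),.10),((282,231),.10),((279,263),.04),((242,258),.04))]
print(np.round(p,3), [np.degrees(np.arctan2(*(a-b)[[1,0]])) for a,b in((p[0],p[1]),(p[3],p[2]))])
for P in((0.5625,.193,.0837),(.540,.0515,.087)): print(proj("top",P))
E
```

```text
can_r top 130 179 [411.7 244.4] [35.9 37. ]
    [ 0.55334219 -0.3251224   0.09      ]
can_r top 140 135 [411.7 244.3] [35.8 36.9]
    [ 0.55343317 -0.32519397  0.09      ]
can_r top 150 126 [411.7 244.3] [35.8 36.9]
    [ 0.55350504 -0.32519715  0.09      ]
can_r scene 160 133 [207.1 302. ] [34.8 51.8]
can_r scene 175 70 [207.1 301.9] [34.3 51.5]Traceback (most recent call last):
  File "<stdin>", line 14, in <module>
TypeError: unsupported operand type(s) for +: 'NoneType' and 'int'
```

```bash
python3 - <<'E'
from h import *
T=cv2.imread("pics/top0.png"); S=cv2.imread("pics/scene0.png")
print("can_r",*tri((411.7,244.3),(208,302)))
C={}
for n,im,roi,ths in(("top",T,(318,222,364,270),(130,140,150)),("scene",S,(250,240,318,310),(150,160,170))):
    x0,y0,x1,y1=roi;h=cv2.cvtColor(im,cv2.COLOR_BGR2HSV)[y0:y1,x0:x1].astype(int)
    for th in ths:
        m=((h[...,1]<45)&(h[...,2]>th)).astype(np.uint8)
        k,l,st,_=cv2.connectedComponentsWithStats(m,connectivity=8)
        for i in range(1,k):
            if st[i,4]<5: m[l==i]=0
        c=(cv2.convexHull(np.argwhere(m)[:,::-1].astype(np.int32))+np.array([x0,y0])).astype(np.int32)
        q=cv2.approxPolyDP(c,5,True)[:,0]; r=cv2.minAreaRect(c); print(n,th,m.sum(),np.round(r[0],1),np.round(r[1],1),round(r[2],1),q.tolist())
    C[n]=q
r=cv2.minAreaRect(C["top"]); print(onz("top",r[0],.09))
p=[onz("top",q,.09) for q in C["top"]]; print(np.round(p,3),[np.degrees(np.arctan2(*(p[(i+1)%len(p)]-p[i])[[1,0]])) for i in range(len(p))])
print("can_s tri",*tri(r[0],(284.7,261.5)))
p=[onz("top",q,z) for q,z in(((244,225),.10),((282,231),.10),((279,263),.04),((242,258),.04))]
print(np.round(p,3), [np.degrees(np.arctan2(*(a-b)[[1,0]])) for a,b in((p[0],p[1]),(p[3],p[2]))])
for n,a in (("abacus",(262,306)),("green",(374,303)),("black",(158,320)),("tankard",(335,172)),("tray",(132,127))): print(n,onz("top",a,.05))
for a in((230,170),(270,170),(310,310),(320,340),(240,160)): print(a,onz("top",a,0))
E
```

```text
can_r [ 0.5539709  -0.32531609  0.08806885] 0.0005879242667414391
top 130 251 [339.9 243. ] [35.  35.6] 87.4 [[358, 259], [324, 261], [322, 227], [356, 225]]
top 140 227 [340. 243.] [34.8 35.5] 87.5 [[358, 259], [324, 261], [322, 227], [356, 225]]
top 150 216 [340.  242.9] [34.8 35.3] 87.3 [[358, 259], [324, 261], [322, 227], [356, 225]]
scene 150 238 [283.8 259.5] [34.9 50.8] 56.3 [[314, 260], [283, 280], [253, 259], [285, 240]]
scene 160 194 [283.8 259.5] [34.9 50.8] 56.3 [[314, 260], [283, 280], [253, 259], [285, 240]]
scene 170 156 [283.7 259.3] [34.7 50.8] 56.3 [[314, 260], [283, 280], [253, 259], [284, 241]]
[ 0.55465605 -0.14527136  0.09      ]
[[ 0.515 -0.19   0.09 ]
 [ 0.509 -0.106  0.09 ]
 [ 0.595 -0.1    0.09 ]
 [ 0.601 -0.185  0.09 ]] [np.float64(94.03635944170192), np.float64(3.8621510142810536), np.float64(-85.8586749277694), np.float64(-176.6973176343171)]
can_s tri [ 0.55577664 -0.14522926  0.08425442] 0.0008173610517690567
[[ 0.596  0.094  0.1  ]
 [ 0.582 -0.     0.1  ]
 [ 0.508  0.009  0.04 ]
 [ 0.52   0.105  0.04 ]] [np.float64(81.61092964930226), np.float64(82.90999165199473)]
abacus [0.3975474  0.04906723 0.05      ]
green [ 0.4078655 -0.2341832  0.05     ]
black [0.36020127 0.30806972 0.05      ]
tankard [ 0.74948912 -0.1332365   0.05      ]
tray [0.86461456 0.40511455 0.05      ]
(230, 170) [0.7653722  0.15046295 0.        ]
(270, 170) [0.76697265 0.04192389 0.        ]
(310, 310) [ 0.38998161 -0.07186566  0.        ]
(320, 340) [ 0.31298922 -0.09882286  0.        ]
(240, 160) [0.79394583 0.12429264 0.        ]
```

```bash
cat >> h.py <<'E'
def go(P,yaw):  # deltas for jog: target TCP, world direction (deg) of tool y mod 180
    o=arm.observe(); q=o["eef_rot"]; r=R.from_quat(np.r_[q[1:],q[0]]); v=r.apply([0,1,0])
    t=(yaw-np.degrees(np.arctan2(v[1],v[0]))+90)%180-90
    print("clk",round(o["clock"],2),"tcp",np.round(o["ee_pos"],4),"jog",np.round(1000*r.inv().apply(np.array(P)-o["ee_pos"]),1),"turn",round(-t,1),"w",o["gripper_width"],"F",np.round(o["force"],1),"g",o["grasp_force"])
E
python3 -c "
from h import *
go((.560,.194,.14),82); go((.560,.194,.071),82)"; python3 -m jog --help | head -5
```

```text
clk 0.1 tcp [0.2858 0.5832 0.2045] jog [-417.6 -228.7   64.8] turn -18.1 w 0.09401972042495764 F [-1.3  0.7 -0.5] g 0.0
clk 0.1 tcp [0.2858 0.5832 0.2045] jog [-417.6 -228.6  133.8] turn -18.1 w 0.09401972042495764 F [-1.3  0.7 -0.5] g 0.0invalid input: not JSON, or not a number
```

```bash
python3 -m jog '[[-52,-28,0,-3],[-104,-57,0,-6],[-156,-86,0,-9],[-208,-114,0,-12],[-260,-143,0,-15],[-312,-172,10,-18],[-364,-200,30,-18],[-418,-229,60,-18],[-418,-229,60,-18],[-418,-229,60,-18]]' 0.6 10; python3 -c "
from h import *
go((.560,.194,.071),82)"
```

```text
clock: 1.35
ee_pos: [0.5603, 0.1941, 0.1451]
eef_rot: [-0.001, 0.071, 0.997, 0.0]
force: [0.3, 0.2, 0.2]
gripper_width: 0.0565
grasp_force: 0.0
clk 1.35 tcp [0.5603 0.1941 0.1451] jog [ 0.2 -0.1 74.1] turn -0.1 w 0.056528016320046295 F [0.3 0.2 0.2] g 0.0
```

```bash
python3 -m jog '[[0,0,40,0],[0,0,74,0],[0,0,74,0],[0,0,74,0]]'; python3 -m jog '[[0,0,0,0],[0,0,0,0],[0,0,0,0],[0,0,0,0],[0,0,0,0],[0,0,0,0]]' 0 20
```

```text
clock: 1.85
ee_pos: [0.5614, 0.1952, 0.0734]
eef_rot: [0.001, 0.07, 0.998, 0.0]
force: [-0.3, 0.3, -0.3]
gripper_width: 0.0561
grasp_force: 0.0
clock: 2.6
ee_pos: [0.5607, 0.1938, 0.0715]
eef_rot: [-0.0, 0.071, 0.997, -0.0]
force: [-0.9, -0.7, 0.1]
gripper_width: 0.0117
grasp_force: 20.0
```

Gripped at 11.7 mm, as expected for the 12 mm bar. I'll lift it and carry it to the free table beyond the stand, where it can be levelled.

```bash
python3 -m jog '[[0,0,-30,0],[0,0,-70,0],[0,0,-90,0],[0,0,-90,0]]'; python3 -c "
from h import *
go((.775,.16,.16),82);go((.775,.16,.05),82);im=arm.capture('top');cv2.imwrite('pics/t1.png',im[:,:,::-1])"
```

```text
clock: 3.1
ee_pos: [0.5614, 0.1942, 0.1626]
eef_rot: [0.001, 0.071, 0.997, 0.0]
force: [0.3, 0.0, -1.3]
gripper_width: 0.0118
grasp_force: 20.0
clk 3.1 tcp [0.5614 0.1942 0.1626] jog [-216.3   -3.7    3.1] turn -0.1 w 0.01179730969954525 F [ 0.3  0.  -1.3] g 19.99493569135666
clk 3.1 tcp [0.5614 0.1942 0.1626] jog [-216.    -3.8  113.1] turn -0.1 w 0.01179730969954525 F [ 0.3  0.  -1.3] g 19.99493569135666
```

```bash
python3 -m jog '[[-50,-1,0,0],[-100,-2,0,0],[-150,-3,0,0],[-200,-4,10,0],[-216,-4,50,0],[-216,-4,90,0],[-216,-4,113,0],[-216,-4,113,0],[-216,-4,113,0]]'; python3 -m jog '[[0,0,3,0],[0,0,6,0],[0,0,9,0],[0,0,12,0],[0,0,15,0],[0,0,18,0],[0,0,18,0]]' - 8;  python3 -c "
from h import *
go((.775,.16,.02),82)"
```

```text
clock: 4.28
ee_pos: [0.7749, 0.1598, 0.0503]
eef_rot: [0.001, 0.071, 0.997, 0.0]
force: [0.2, -0.5, -1.8]
gripper_width: 0.0122
grasp_force: 20.0
clock: 5.15
ee_pos: [0.7761, 0.1593, 0.0326]
eef_rot: [0.003, 0.071, 0.997, 0.0]
force: [3.5, -1.1, 4.7]
gripper_width: 0.0119
grasp_force: 8.0
clk 5.15 tcp [0.7761 0.1593 0.0326] jog [ 1.2  0.6 12.6] turn -0.1 w 0.011925979156143322 F [ 3.5 -1.1  4.7] g 8.000260591506958
```

Contact came at the predicted height. I'll keep lowering with the soft grip so the lid pivots flat.

```bash
python3 -m jog '[[0,0,3,0],[0,0,6,0],[0,0,8,0],[0,0,10,0],[0,0,10,0]]' - 5;python3 -m jog '[[0,0,2,0],[0,0,4,0],[0,0,4,0]]' - 5; python3 -c "
from h import *
go((.775,.16,.02),82)
a=arm.capture('top');b=arm.capture('scene')
x=tuple(proj('top',(.775,.16,.02)).astype(int));y=tuple(proj('scene',(.775,.16,.02)).astype(int));print(x,y)
f=lambda im,c:cv2.resize(im[max(c[1]-40,0):c[1]+40,max(c[0]-40,0):c[0]+40,::-1],(400,400),interpolation=cv2.INTER_CUBIC)
cv2.imwrite('pics/c3.png',np.hstack([f(a,x),f(b,y)]))"
```

```text
clock: 5.78
ee_pos: [0.7764, 0.1593, 0.023]
eef_rot: [0.003, 0.071, 0.997, 0.0]
force: [4.1, -1.3, 6.1]
gripper_width: 0.012
grasp_force: 5.9
clock: 6.15
ee_pos: [0.7777, 0.159, 0.0201]
eef_rot: [0.005, 0.071, 0.997, 0.0]
force: [5.8, -1.2, 7.8]
gripper_width: 0.0118
grasp_force: 7.2
clk 6.15 tcp [0.7777 0.159  0.0201] jog [2.8 0.6 0.1] turn -0.1 w 0.011828887336785677 F [ 5.8 -1.2  7.8] g 7.152311524841934
(np.int64(225), np.int64(164)) (np.int64(462), np.int64(273))
```

View pics/c3.png

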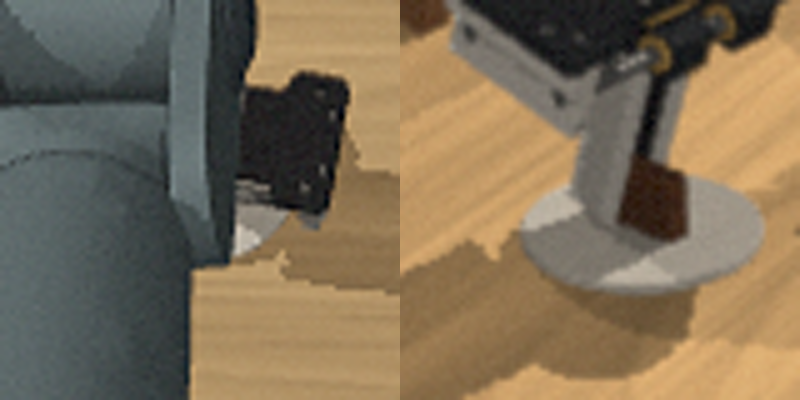

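The scene crop shows the lid nearly level but still a little low on the robot side, with the bar between the fingers. I'll open to let it drop flat, then regrip firmly.

```bash
python3 -m jog '[[0,0,-1,0],[0,0,-1,0],[0,0,-1,0],[0,0,-1,0]]' 0.3; python3 -m jog '[[0,0,-20,0],[0,0,-60,0],[0,0,-110,0],[60,0,-130,0],[120,0,-130,0],[180,0,-130,0],[240,0,-130,0],[300,0,-130,0],[300,0,-130,0]]'; python3 - <<'E'
from h import *
go((.775,.16,.02),82)
a=arm.capture('top');b=arm.capture('scene'); cv2.imwrite('pics/t2.png',a[:,:,::-1]); cv2.imwrite('pics/s2.png',b[:,:,::-1])
f=lambda im,c:cv2.resize(im[c[1]-40:c[1]+40,c[0]-40:c[0]+40,::-1],(400,400),interpolation=cv2.INTER_CUBIC)
cv2.imwrite('pics/c4.png',np.hstack([f(a,(225,164)),f(b,(462,273))]))
def ell(im,c,dark):
    x0,y0=c[0]-32,c[1]-32; h=cv2.cvtColor(im[y0:y0+64,x0:x0+64],cv2.COLOR_RGB2HSV).astype(int)
    m=(((h[...,1]<70)&(h[...,2]>70)) if not dark else ((h[...,1]>70)&(h[...,2]<95))).astype(np.uint8)
    n,l,st,ce=cv2.connectedComponentsWithStats(m); k=1+np.argmax(st[1:,4]); c=max(cv2.findContours((l==k).astype(np.uint8),0,1)[0],key=cv2.contourArea)
    if dark: return ce[k]+[x0,y0],cv2.minAreaRect(c)
    e=cv2.fitEllipse(cv2.convexHull(c)); return np.array(e[0])+[x0,y0],e[1:]
A=ell(a,(225,164),0);B=ell(b,(462,273),0);print(A,B,tri(A[0],B[0]),onz('top',A[0],.013))
A=ell(a,(225,164),1);B=ell(b,(462,273),1);print(A,B,tri(A[0],B[0]),onz('top',A[0],.035))
E
```

```text
clock: 6.75
ee_pos: [0.7733, 0.1597, 0.0167]
eef_rot: [-0.001, 0.071, 0.997, -0.0]
force: [0.5, 1.3, -0.0]
gripper_width: 0.0279
grasp_force: 0.0
clock: 7.88
ee_pos: [0.473, 0.2025, 0.1474]
eef_rot: [-0.001, 0.07, 0.998, -0.0]
force: [0.4, -0.9, -0.1]
gripper_width: 0.028
grasp_force: 0.0
clk 7.88 tcp [0.473  0.2025 0.1474] jog [-3.052e+02 -1.000e-01  1.270e+02] turn 0.0 w 0.028009045779608877 F [ 0.4 -0.9 -0.1] g 0.0
(array([227.08721924, 156.84414864]), ((34.668758392333984, 36.17549133300781), 76.39990234375)) (array([470.55316162, 283.92215729]), ((31.5172176361084, 48.38637161254883), 104.53718566894531)) (array([0.79924718, 0.15804794, 0.00957865]), np.float64(0.00015232986999791034)) [0.79822561 0.15752286 0.013     ]
(array([227.43137255, 156.37254902]), ((34.76803970336914, 23.603092193603516), (5.025706768035889, 16.943811416625977), 21.037511825561523)) (array([471.67117117, 278.08108108]), ((41.85315704345703, 36.5408935546875), (22.864154815673828, 12.01130199432373), 37.5685920715332)) (array([0.79722269, 0.15596181, 0.02543692]), np.float64(0.004039237211827421)) [0.79258478 0.15293707 0.035     ]
```

View pics/c4.png

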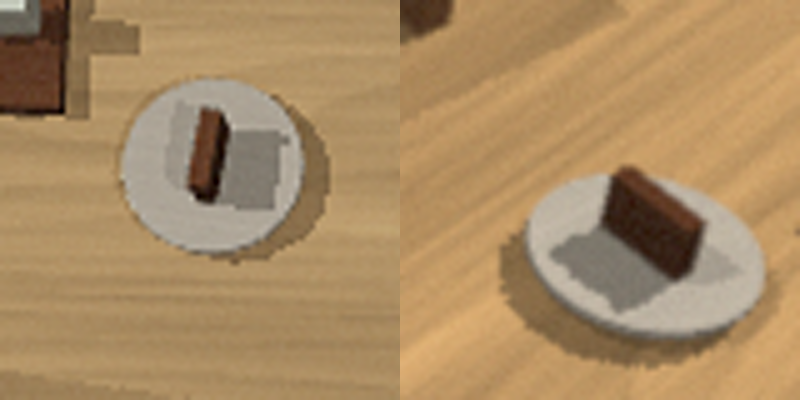

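Both views show the round lid lying flat, plug down, with its centre at (0.798,0.157) and the bar standing. Triangulation puts the flange at about 10 mm against an expected 13 mm. I'll regrip it dead upright at the bar's middle.

```bash
python3 -m jog '[[-60,0,0,0],[-120,0,0,0],[-180,0,0,0],[-240,0,0,0],[-300,0,0,0],[-328,1,30,0],[-328,1,80,0],[-328,1,100,0],[-328,1,100,0]]' 0.45; python3 -c "
from h import *
go((.7985,.1575,.0165),82)"
```

```text
clock: 9.1
ee_pos: [0.8013, 0.1562, 0.0456]
eef_rot: [-0.001, 0.071, 0.997, -0.0]
force: [0.3, 0.5, 0.2]
gripper_width: 0.0422
grasp_force: 0.0
clk 9.1 tcp [0.8013 0.1562 0.0456] jog [ 2.8  0.9 29.1] turn -0.1 w 0.04223318086608478 F [0.3 0.5 0.2] g 0.0
```

```bash
python3 -m jog '[[2,1,15,0],[3,1,29,0],[3,1,29,0],[3,1,29,0]]'; python3 -m jog '[[0,0,0,0],[0,0,0,0],[0,0,0,0],[0,0,0,0],[0,0,0,0],[0,0,0,0]]' 0 35; python3 -m jog '[[0,0,-40,0],[0,0,-100,0],[0,0,-160,0],[0,0,-200,0],[0,0,-200,0],[0,0,-200,0]]';python3 -c "
from h import *
go((.554,-.325,.21),82)"
```

```text
clock: 9.6
ee_pos: [0.7992, 0.1581, 0.019]
eef_rot: [0.0, 0.071, 0.997, 0.0]
force: [0.7, -0.0, 0.1]
gripper_width: 0.042
grasp_force: 0.0
clock: 10.35
ee_pos: [0.7991, 0.1577, 0.0187]
eef_rot: [0.0, 0.071, 0.997, -0.0]
force: [0.1, -1.9, 2.0]
gripper_width: 0.0114
grasp_force: 35.0
clock: 11.1
ee_pos: [0.7977, 0.1581, 0.2147]
eef_rot: [-0.002, 0.071, 0.997, -0.0]
force: [-0.9, 0.4, -2.9]
gripper_width: 0.0119
grasp_force: 35.0
clk 11.1 tcp [0.7977 0.1581 0.2147] jog [ 173.1 -512.7    5.9] turn -0.1 w 0.011939893470767023 F [-0.9  0.4 -2.9] g 34.99951422214508
```

```bash
python3 -m jog '[[17,-51,0,0],[34,-102,0,0],[51,-154,0,0],[69,-205,0,0],[86,-256,0,0],[104,-307,0,0],[121,-358,0,0],[138,-410,0,0],[155,-461,0,0],[173,-513,20,0],[173,-513,50,0],[173,-513,50,0]]'; python3 - <<'E'
from h import *
go((.554,-.325,.13),82); go((.554,-.325,.1007),82)
b=arm.capture('scene');cv2.imwrite('pics/s3.png',b[:,:,::-1]); a=arm.capture('top')
o=np.zeros((480,800,3),np.uint8); o[:,:400]=cv2.resize(b[240:360,160:260,::-1],(400,480),interpolation=cv2.INTER_CUBIC); o[:400,400:]=cv2.resize(a[195:295,360:460,::-1],(400,400),interpolation=cv2.INTER_CUBIC)
cv2.imwrite('pics/c5.png',o)
E
```

```text
clock: 12.6
ee_pos: [0.5519, -0.3234, 0.1619]
eef_rot: [-0.005, 0.071, 0.997, 0.004]
force: [0.1, 0.8, -2.1]
gripper_width: 0.0122
grasp_force: 35.0
clk 12.6 tcp [ 0.5519 -0.3234  0.1619] jog [-2.6 -1.5 31.9] turn -0.2 w 0.01215699428595521 F [ 0.1  0.8 -2.1] g 34.99960720539093
clk 12.6 tcp [ 0.5519 -0.3234  0.1619] jog [-2.9 -1.7 61.2] turn -0.2 w 0.01215699428595521 F [ 0.1  0.8 -2.1] g 34.99960720539093
```

View pics/c5.png

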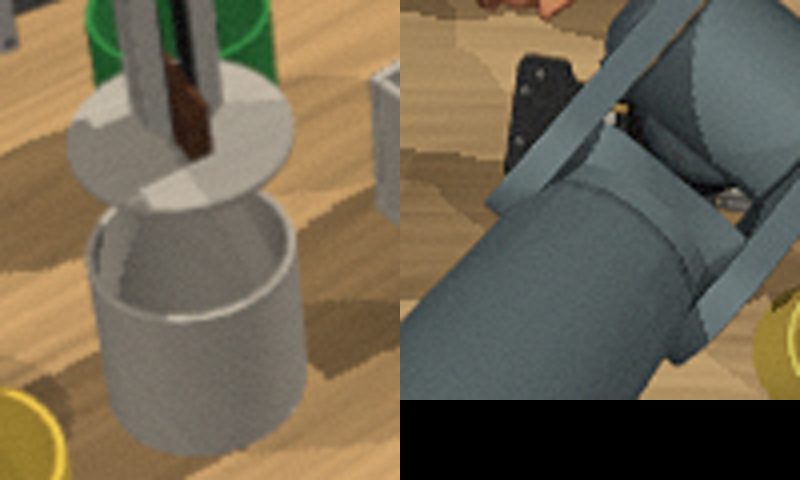

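The scene crop shows the lid level above the can, with the lid's centre near pixel (205,274) and the can's rim at (208,302). The arm hides the top view.

```bash
python3 - <<'E'
from h import *
b=cv2.imread('pics/s3.png');h=cv2.cvtColor(b,cv2.COLOR_BGR2HSV)
print(onz('scene',(205.2,274.2),.1537), onz('scene',(208,302),.09), proj('scene',(.5519,-.3234,.1537)))
E
python3 -m jog '[[-2,-1,15,0],[-3,-1,32,0],[-3,-1,45,0],[-3,-1,45,0],[-3,-1,45,0]]'; python3 -c "
from h import *
go((.554,-.325,.1007),82)"
```

```text
[ 0.55325449 -0.32315427  0.1537    ] [ 0.55588792 -0.32606951  0.09      ] [204.63697319 273.8691775 ]
clock: 13.32
ee_pos: [0.5583, -0.327, 0.1238]
eef_rot: [0.0, 0.071, 0.997, -0.0]
force: [-0.1, -0.3, -1.8]
gripper_width: 0.0118
grasp_force: 35.0
clk 13.32 tcp [ 0.5583 -0.327   0.1238] jog [ 4.6  1.3 23.1] turn -0.1 w 0.011813962345379136 F [-0.1 -0.3 -1.8] g 34.99963402748108
```

```bash
python3 -m jog '[[4,1,0,0],[4,1,5,0],[4,1,8,0],[4,1,11,0],[4,1,14,0],[4,1,14,0]]'; python3 -c "
from h import *
go((.554,-.3255,.1007),82)"
```

```text
clock: 14.08
ee_pos: [0.5541, -0.3252, 0.109]
eef_rot: [-0.0, 0.071, 0.997, 0.0]
force: [0.4, 0.4, -1.7]
gripper_width: 0.0119
grasp_force: 35.0
clk 14.07 tcp [ 0.5541 -0.3252  0.109 ] jog [ 0.1 -0.4  8.3] turn -0.1 w 0.011938354693300205 F [ 0.4  0.4 -1.7] g 34.99953746795654
```

```bash
python3 -m jog '[[0,0,2,0],[0,0,4,0],[0,0,6,0],[0,0,8,0],[0,0,8,0]]'; python3 -m jog '[[0,0,1,0],[0,0,1,0]]'
```

```text
clock: 14.7
ee_pos: [0.5541, -0.3252, 0.1012]
eef_rot: [-0.0, 0.071, 0.997, 0.0]
force: [0.3, 0.1, -1.8]
gripper_width: 0.0119
grasp_force: 35.0
clock: 14.95
ee_pos: [0.5544, -0.3254, 0.1006]
eef_rot: [0.0, 0.071, 0.997, -0.0]
force: [-0.5, -0.3, -0.3]
gripper_width: 0.0118
grasp_force: 35.0
```

It went in without rubbing and touched down at the predicted home height of 0.1007 m. Now I'll release it and move to the square lid.

```bash
python3 -m jog '[[0,0,0,0],[0,0,0,0],[0,0,0,0],[0,0,0,0]]' 0.4; python3 -m jog '[[0,0,-30,0],[0,0,-80,0],[0,0,-120,0],[0,0,-120,0]]'; python3 -c "
from h import *
go((.540,.053,.14),82)"
```

```text
clock: 15.45
ee_pos: [0.5543, -0.3253, 0.1005]
eef_rot: [0.0, 0.071, 0.997, -0.0]
force: [-0.5, 0.1, -1.2]
gripper_width: 0.0373
grasp_force: 0.0
clock: 15.95
ee_pos: [0.5561, -0.3267, 0.2251]
eef_rot: [0.003, 0.071, 0.997, -0.002]
force: [-0.7, -0.9, 0.1]
gripper_width: 0.0376
grasp_force: 0.0
clk 15.95 tcp [ 0.5561 -0.3267  0.2251] jog [ 70.1 374.   83. ] turn -0.1 w 0.037640415105215444 F [-0.7 -0.9  0.1] g 0.0
```

```bash
python3 -m jog '[[10,53,0,0],[20,107,0,0],[30,160,0,0],[40,214,0,0],[50,267,0,0],[60,320,10,0],[70,374,50,0],[70,374,75,0],[70,374,75,0],[70,374,75,0]]' 0.6; python3 -c "
from h import *
go((.5397,.0535,.071),82)
a=arm.capture('top');b=arm.capture('scene');cv2.imwrite('pics/s4.png',b[:,:,::-1])
h=cv2.cvtColor(b,cv2.COLOR_RGB2HSV)[209:228,340:360]; m=(h[...,2]<95)&(h[...,1]>70); print(m.sum(),np.argwhere(m).mean(0))"
```

```text
clock: 17.2
ee_pos: [0.5381, 0.0543, 0.1458]
eef_rot: [0.0, 0.071, 0.997, -0.0]
force: [-0.4, 0.4, 0.2]
gripper_width: 0.0563
grasp_force: 0.0
clk 17.2 tcp [0.5381 0.0543 0.1458] jog [-1.7 -0.6 74.8] turn -0.2 w 0.05632247815726569 F [-0.4  0.4  0.2] g 0.0
218 [9.39449541 8.47247706]
```

```bash
python3 -m jog '[[-2,-1,40,0],[-2,-1,74,0],[-2,-1,74,0],[-2,-1,74,0]]'; python3 -m jog '[[0,0,0,0],[0,0,0,0],[0,0,0,0],[0,0,0,0],[0,0,0,0],[0,0,0,0]]' 0 20; python3 -m jog '[[0,0,-30,0],[0,0,-70,0],[0,0,-90,0],[0,0,-90,0]]'; python3 -c "
from h import *
go((.775,.14,.16),82);go((.775,.14,.045),82)"
```

```text
clock: 17.8
ee_pos: [0.5411, 0.0531, 0.0734]
eef_rot: [0.002, 0.071, 0.997, -0.0]
force: [0.6, 0.5, 1.3]
gripper_width: 0.0567
grasp_force: 0.0
clock: 18.55
ee_pos: [0.5396, 0.0534, 0.0715]
eef_rot: [-0.0, 0.071, 0.997, -0.0]
force: [-0.3, -1.9, 0.7]
gripper_width: 0.0116
grasp_force: 20.0
clock: 19.05
ee_pos: [0.5405, 0.0536, 0.1627]
eef_rot: [0.001, 0.071, 0.997, 0.0]
force: [-0.7, -0.1, -1.8]
gripper_width: 0.0117
grasp_force: 20.0
clk 19.05 tcp [0.5405 0.0536 0.1627] jog [-220.   118.6    3.3] turn -0.1 w 0.011723289141449357 F [-0.7 -0.1 -1.8] g 19.999586641788483
clk 19.05 tcp [0.5405 0.0536 0.1627] jog [-219.7  118.6  118.3] turn -0.1 w 0.011723289141449357 F [-0.7 -0.1 -1.8] g 19.999586641788483
```

```bash
python3 -m jog '[[-48,26,0,0],[-96,52,0,0],[-144,78,0,0],[-190,104,0,0],[-220,119,30,0],[-220,119,80,0],[-220,119,116,0],[-220,119,116,0]]'; python3 -m jog '[[0,0,4,0],[0,0,8,0],[0,0,12,0],[0,0,15,0],[0,0,18,0],[0,0,21,0],[0,0,24,0],[0,0,26,0],[0,0,26,0]]' - 5; python3 -c "
from h import *
go((.775,.14,.0187),82)"
```

```text
clock: 20.05
ee_pos: [0.7705, 0.1403, 0.0391]
eef_rot: [-0.005, 0.071, 0.997, -0.0]
force: [-0.7, 0.0, -2.2]
gripper_width: 0.0122
grasp_force: 20.0
clock: 21.18
ee_pos: [0.7755, 0.1403, 0.0211]
eef_rot: [0.002, 0.071, 0.997, 0.0]
force: [2.6, -1.3, 6.2]
gripper_width: 0.0119
grasp_force: 5.0
clk 21.18 tcp [0.7755 0.1403 0.0211] jog [ 0.5 -0.3  2.4] turn -0.1 w 0.011936623201785367 F [ 2.6 -1.3  6.2] g 5.000235512852669
```

```bash
python3 -m jog '[[0,0,-1,0],[0,0,-1,0],[0,0,-1,0],[0,0,-1,0]]' 0.3; python3 -m jog '[[0,0,-20,0],[0,0,-60,0],[0,0,-110,0],[60,0,-130,0],[120,0,-130,0],[180,0,-130,0],[240,0,-130,0],[300,0,-130,0],[300,0,-130,0]]' 0.5; cat > m.py <<'E'
from h import *
a=arm.capture('top');b=arm.capture('scene'); cv2.imwrite('pics/t5.png',a[:,:,::-1]); cv2.imwrite('pics/s5.png',b[:,:,::-1])
P=[]
for n,im in(('top',a),('scene',b)):
    c=proj(n,(.795,.14,.01)).astype(int); x0,y0=c-34; h=cv2.cvtColor(im[y0:y0+68,x0:x0+68],cv2.COLOR_RGB2HSV).astype(int)
    m=((h[...,1]<70)&(h[...,2]>70)).astype(np.uint8)
    k,l,st,ce=cv2.connectedComponentsWithStats(m); j=1+np.argmax(st[1:,4]); q=cv2.convexHull(max(cv2.findContours((l==j).astype(np.uint8),0,1)[0],key=cv2.contourArea))
    r=cv2.minAreaRect(q); quad=cv2.approxPolyDP(q,5,True)[:,0]+[x0,y0]; P.append(np.array(r[0])+[x0,y0]); print(n,P[-1],np.round(r[1],1),round(r[2],1),quad.tolist())
    if n=='top':
        w=np.array([onz('top',u+np.array([x0,y0]),.013) for u in cv2.boxPoints(r)]); e=np.roll(w,-1,0)-w
        print('centre',w.mean(0),'sides',np.linalg.norm(e,axis=1),'yaw',np.degrees(np.arctan2(e[:,1],e[:,0])))
M=quad.mean(0); print('tri',tri(P[0],M))
ca=proj('top',(.795,.14,.01)).astype(int); cb=proj('scene',(.795,.14,.01)).astype(int)
f=lambda im,c:cv2.resize(im[c[1]-40:c[1]+40,c[0]-40:c[0]+40,::-1],(400,400),interpolation=cv2.INTER_CUBIC)
g=lambda im,x,y:cv2.resize(im[y-24:y+24,x-48:x+48,::-1],(400,200),interpolation=cv2.INTER_CUBIC)
cv2.imwrite('pics/c6.png',np.vstack([np.hstack([f(a,ca),f(b,cb)]),np.hstack([g(a,411,244),g(b,208,302)])]))
go((.795,.14,.0187),82)
E
python3 m.py
```

```text
clock: 21.68
ee_pos: [0.7737, 0.1404, 0.0199]
eef_rot: [-0.001, 0.071, 0.997, -0.0]
force: [-0.4, 0.3, -0.8]
gripper_width: 0.0281
grasp_force: 0.0
clock: 22.8
ee_pos: [0.4733, 0.1833, 0.1504]
eef_rot: [-0.001, 0.07, 0.998, -0.0]
force: [0.9, -1.0, -0.3]
gripper_width: 0.0468
grasp_force: 0.0
top [234.33783722 155.97297287] [36.5 35.7] 9.5 [[220, 137], [255, 142], [249, 175], [214, 170]]
centre [0.80123459 0.13804339 0.013     ] sides [0.09979746 0.09940024 0.09971826 0.09833877] yaw [ -6.8250383  -98.94650634 172.56643191  81.08003983]
scene [465.23171234 288.08537292] [56.7 36.1] 38.7 [[433, 283], [466, 267], [496, 295], [465, 311]]
tri (array([0.80124191, 0.13782196, 0.00922332]), np.float64(0.002356847461435407))
clk 22.9 tcp [0.4781 0.1829 0.1523] jog [-319.3    2.   134.6] turn -0.1 w 0.046766989718464415 F [0.3 0.5 0.6] g 0.0
```

View pics/c6.png

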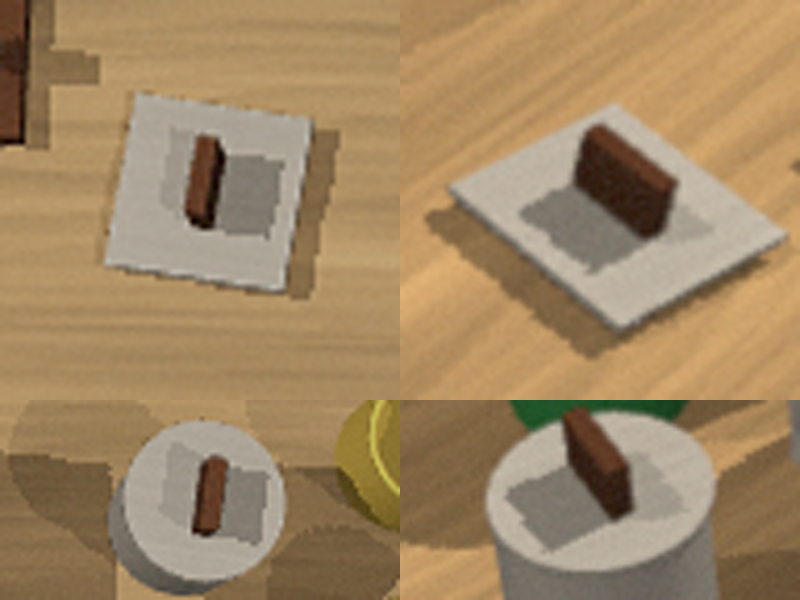

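The round lid sits level on its canister. The square lid lies flat with its centre at (0.801,0.138), 99 mm sides and a yaw of about −8°. I'll regrip it.

```bash
python3 -m jog '[[-60,0,0,0],[-120,0,0,0],[-180,0,0,0],[-240,0,0,0],[-300,0,0,0],[-331,1,30,0],[-331,1,80,0],[-331,1,100,0],[-331,1,100,0],[-331,1,100,0]]'; python3 -c "
from h import *
go((.801,.138,.0187),82)"
```

```text
clock: 24.15
ee_pos: [0.8068, 0.137, 0.0536]
eef_rot: [0.002, 0.071, 0.997, 0.0]
force: [-0.1, 0.1, -0.2]
gripper_width: 0.0468
grasp_force: 0.0
clk 24.15 tcp [0.8068 0.137  0.0536] jog [ 6.   0.1 34.9] turn -0.1 w 0.04681162483929778 F [-0.1  0.1 -0.2] g 0.0
```

```bash
python3 -m jog '[[5,0,15,0],[6,0,34,0],[6,0,34,0],[6,0,34,0]]'; python3 -m jog '[[0,0,0,0],[0,0,0,0],[0,0,0,0],[0,0,0,0],[0,0,0,0],[0,0,0,0]]' 0 35; python3 -m jog '[[0,0,-40,0],[0,0,-100,0],[0,0,-160,0],[0,0,-200,0],[0,0,-200,0],[0,0,-200,0]]';python3 -c "
from h import *
go((.555,-.1455,.20),93.8)"
```

```text
clock: 24.65
ee_pos: [0.7986, 0.1378, 0.0156]
eef_rot: [-0.001, 0.071, 0.997, -0.0]
force: [-0.8, -0.3, -0.1]
gripper_width: 0.0471
grasp_force: 0.0
clock: 25.4
ee_pos: [0.7991, 0.1377, 0.0165]
eef_rot: [0.0, 0.071, 0.997, -0.0]
force: [0.8, -0.8, 0.0]
gripper_width: 0.0115
grasp_force: 35.0
clock: 26.15
ee_pos: [0.7978, 0.1378, 0.2128]
eef_rot: [-0.002, 0.071, 0.997, -0.0]
force: [-0.2, -0.2, -3.1]
gripper_width: 0.0116
grasp_force: 35.0
clk 26.15 tcp [0.7978 0.1378 0.2128] jog [ 200.3 -314.7   14. ] turn -11.9 w 0.011641195226584283 F [-0.2 -0.2 -3.1] g 34.99943196773529
```

```bash
python3 -m jog '[[25,-40,0,-2],[50,-79,0,-4],[75,-118,0,-6],[100,-157,0,-8],[125,-197,0,-10],[150,-236,0,-12],[175,-275,0,-12],[200,-314,20,-12],[200,-314,55,-12],[200,-314,55,-12],[200,-314,55,-12],[200,-314,55,-12]]'; python3 - <<'E'
from h import *
go((.5535,-.1455,.1165),93.8)
b=arm.capture('scene');cv2.imwrite('pics/s6.png',b[:,:,::-1])
o=arm.observe();z=o['ee_pos'][2]-.0165+.013
h=cv2.cvtColor(b[170:330,210:350],cv2.COLOR_RGB2HSV)
cv2.imwrite('pics/c7.png',cv2.resize(b[200:320,225:345,::-1],(600,600),interpolation=cv2.INTER_CUBIC))
print(z,proj('scene',(*o['ee_pos'][:2],z)),"can",tri((340,243),(283.7,259.8)))
E
```

```text
clock: 27.65
ee_pos: [0.5577, -0.1447, 0.1626]
eef_rot: [0.001, -0.034, 0.999, -0.0]
force: [0.3, -0.2, -2.2]
gripper_width: 0.0118
grasp_force: 35.0
clk 27.65 tcp [ 0.5577 -0.1447  0.1626] jog [ 4.3 -0.5 46.1] turn 0.1 w 0.01177932804260008 F [ 0.3 -0.2 -2.2] g 34.99948561191559
0.15912422090720807 [285.05897792 231.82278387] can (array([ 0.55464544, -0.14570264,  0.08828792]), np.float64(0.0008785860098039602))
```

View pics/c7.png

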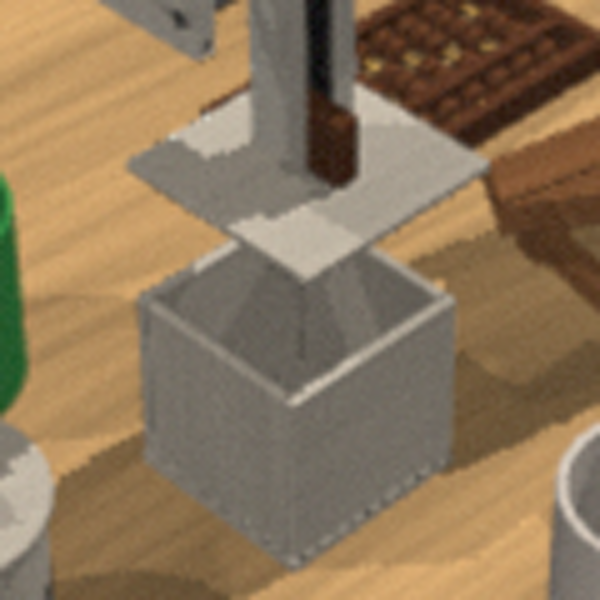

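```bash
python3 - <<'E'
from h import *
f=lambda x,y,z:onz('scene',(225+x/5-.4,200+y/5-.4),z)
L,Rr,F=f(130,163,.159),f(490,163,.159),f(305,282,.159)
l,r,n=f(139,297,.09),f(455,297,.09),f(293,403,.09)
for a,b,c in((L,Rr,F),(l,r,n)): print('centre',(a+b)/2,'sides',[np.linalg.norm(c-a),np.linalg.norm(b-c)],'yaw',[np.degrees(np.arctan2(*(u)[[1,0]])) for u in (c-a,b-c)])
go((.5535,-.1455,.1165),93.8)
E
```

```text
centre [ 0.56042272 -0.14307555  0.159     ] sides [np.float64(0.09632354198456924), np.float64(0.09852867046966243)] yaw [np.float64(2.7200404325178114), np.float64(94.27190962748176)]
centre [ 0.55454108 -0.14526878  0.09      ] sides [np.float64(0.08687960762817062), np.float64(0.08823442858731317)] yaw [np.float64(3.8041968362151057), np.float64(93.39144114340338)]
clk 27.7 tcp [ 0.5577 -0.1447  0.1626] jog [ 4.3 -0.4 46.1] turn 0.1 w 0.01177798540833914 F [ 0.4  0.5 -2. ] g 34.999374747276306
```

Lid and can agree in yaw, at about 3.6°. The lid's centre sits (+2.5,+1) mm from the TCP, so the TCP target is (0.5523,−0.1463).

```bash
python3 -m jog '[[3,1,0,0],[5,1,15,0],[5,1,35,0],[5,1,44,0],[5,1,44,0],[5,1,44,0]]'; python3 -c "
from h import *
go((.5523,-.1463,.0985),93.8)"
```

```text
clock: 28.45
ee_pos: [0.5521, -0.1443, 0.1178]
eef_rot: [0.0, -0.034, 0.999, -0.0]
force: [0.8, -0.3, -2.0]
gripper_width: 0.0117
grasp_force: 35.0
clk 28.45 tcp [ 0.5521 -0.1443  0.1178] jog [-0.1 -2.  19.3] turn 0.1 w 0.011659269054074998 F [ 0.8 -0.3 -2. ] g 34.9995231628418
```

```bash
python3 -m jog '[[0,-2,0,0],[0,-2,5,0],[0,-2,9,0],[0,-2,13,0],[0,-2,13,0]]';  python3 -m jog '[[0,0,2,0],[0,0,4,0],[0,0,5,0],[0,0,5,0]]'; python3 -c "
from h import *
go((.5523,-.1463,.0985),93.8)"
```

```text
clock: 29.08
ee_pos: [0.5515, -0.146, 0.1039]
eef_rot: [-0.001, -0.034, 0.999, 0.0]
force: [-0.3, 0.2, -2.2]
gripper_width: 0.0118
grasp_force: 35.0
clock: 29.58
ee_pos: [0.5518, -0.1461, 0.0994]
eef_rot: [-0.0, -0.034, 0.999, 0.0]
force: [-0.3, 0.7, -1.8]
gripper_width: 0.0116
grasp_force: 35.0
clk 29.57 tcp [ 0.5518 -0.1461  0.0994] jog [-0.5 -0.2  0.9] turn 0.1 w 0.011561756600769319 F [-0.3  0.7 -1.8] g 34.99945342540741
```

```bash
python3 -m jog '[[0,0,1,0],[0,0,1,0]]'; python3 -m jog '[[0,0,0,0],[0,0,0,0],[0,0,0,0],[0,0,0,0]]' 0.4; python3 -m jog '[[0,0,-30,0],[0,0,-80,0],[0,0,-130,0],[0,60,-150,0],[0,120,-150,0],[0,180,-150,0],[0,240,-150,0],[0,300,-150,0],[0,300,-150,0],[0,300,-150,0]]'; python3 - <<'E'
from h import *
a=arm.capture('top');b=arm.capture('scene')
cv2.imwrite('pics/f.png',np.vstack([cv2.resize(b[220:365,170:400,::-1],(800,504))[:350],cv2.resize(a[160:270,300:440,::-1],(800,628))[340:590]]))
E
```

```text
clock: 29.82
ee_pos: [0.5519, -0.1462, 0.0985]
eef_rot: [0.0, -0.034, 0.999, -0.0]
force: [-0.2, -0.8, -2.2]
gripper_width: 0.0118
grasp_force: 35.0
clock: 30.32
ee_pos: [0.5519, -0.1462, 0.0986]
eef_rot: [0.0, -0.034, 0.999, -0.0]
force: [0.7, 0.7, -0.4]
gripper_width: 0.0372
grasp_force: 0.0
clock: 31.58
ee_pos: [0.5315, 0.1529, 0.2484]
eef_rot: [-0.0, -0.034, 0.999, -0.0]
force: [0.4, 0.2, 0.4]
gripper_width: 0.0376
grasp_force: 0.0
```

View pics/f.png

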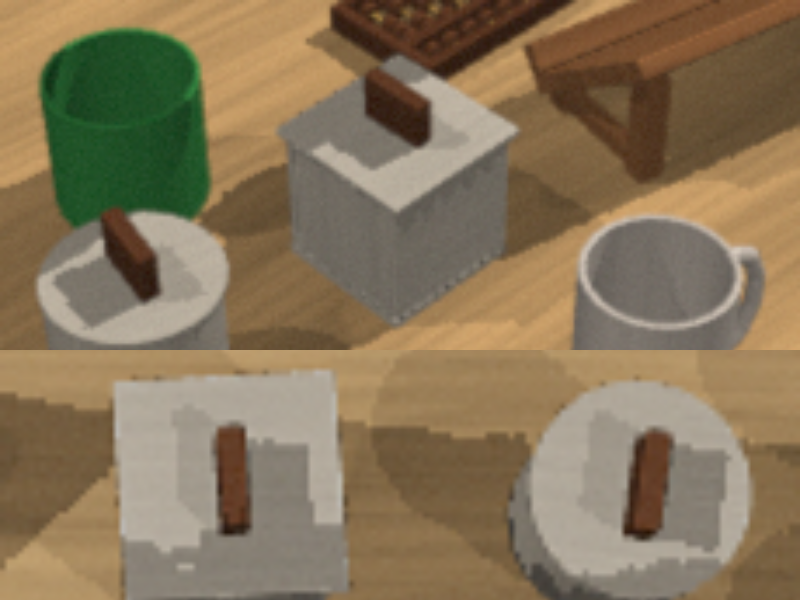

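Both lids sit flush and level on their own canisters (scene crop: square at (400,135), round at (133,275)), and the arm is clear of everything.

```bash
python3 -c "
from station import arm
print(arm.job_done())"
```

```text
the job is handed in; nothing more can be done
None
```

Both lids are on their own canisters, sitting level and home in the final pictures and released, and the job was handed in at about 32 s with the arm touching nothing; no verdict was returned.

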